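# Put the swapped punches back in their own holders

### The job

The three steel punches have been put back in one another's holders. Using the free holder on the way if you like, move them round until every punch stands upright in the pocket of the holder whose sample plate shows the shape of its tip, with the plain holder empty again. Do not tip a punch over on the way, and leave the trim lever, the green plug and the white plug where they lie.

Things in the scene. Friction and masses are not known exactly. Their poses are not given: they have to be found in the camera images.
- punch_round: Loose steel punch, upright, 70 mm tall, about 0.4 kg. Round foot 54 mm across, up to 13 mm; round dark neck 44 mm across from 13 to 52 mm, to grip at any yaw; pale tip above, seen from above a solid disc 36 mm across. Origin at the centre of its underside, z up. Starts in a wrong holder.
- punch_cross: Loose steel punch, upright, 70 mm tall, about 0.4 kg. Round foot 54 mm across, up to 13 mm; round dark neck 44 mm across from 13 to 52 mm, to grip at any yaw; pale tip above, seen from above a plus-shaped cross, 42 mm from end to end each way with arms 10 mm wide. Origin at the centre of its underside, z up. Starts in a wrong holder.
- punch_slot: Loose steel punch, upright, 70 mm tall, about 0.4 kg. Round foot 54 mm across, up to 13 mm; round dark neck 44 mm across from 13 to 52 mm, to grip at any yaw; pale tip above, seen from above a single straight bar 42 x 10 mm (long along the punch's own y). Origin at the centre of its underside, z up. Starts in a wrong holder.
- holder_round: Fixed plywood block 14 mm high with a round pocket 74 mm across, 8 mm deep (floor 6 mm above the bench) for a punch's foot. Origin on the bench under the pocket's middle; block reaches 100 mm to its -x (front), 48 mm to +x and each side. On its front, 73 mm from the origin, an aluminium sample plate with a black disc, as the tip of the punch that belongs here.
- holder_cross: Fixed plywood block 14 mm high with a round pocket 74 mm across, 8 mm deep (floor 6 mm above the bench) for a punch's foot. Origin on the bench under the pocket's middle; block reaches 100 mm to its -x (front), 48 mm to +x and each side. On its front, 73 mm from the origin, an aluminium sample plate with a black cross, as the tip of the punch that belongs here.
- holder_slot: Fixed plywood block 14 mm high with a round pocket 74 mm across, 8 mm deep (floor 6 mm above the bench) for a punch's foot. Origin on the bench under the pocket's middle; block reaches 100 mm to its -x (front), 48 mm to +x and each side. On its front, 73 mm from the origin, an aluminium sample plate with a black bar, as the tip of the punch that belongs here.
- holder_plain: Fixed plywood block 14 mm high with a round pocket 74 mm across, 8 mm deep (floor 6 mm above the bench) for a punch's foot. Origin on the bench under the pocket's middle; block reaches 100 mm to its -x (front), 48 mm to +x and each side. Front bare, no sample plate: the spare place, empty at the start.
- trim_lever: Bystander: loose grey nylon trim lever 28 x 195 x 9 mm, flat on the bench between holders, pointing away from the robot. Origin at the centre of its underside, its own y along its length.
- green_plug: Bystander: loose green plug 35 x 28 x 21 mm on the bench between holders. Origin at the centre of its underside.
- white_plug: Bystander: loose white plug with short wire tails, 57 x 33 x 13 mm, on the bench between holders. Origin at the centre of its underside.

How it is judged:
By the outcome, as a careful person would: the job done as asked, in the order asked, and still so for the second after the job is handed in, with the robot touching nothing.
It also fails if it takes over 112 s, if anything falls off the work surface, if the arm or the gripper's body presses on something with over 40 N, if the wrist force passes 120 N, or if a joint passes its speed limit or range.

### The arm

A 6-joint arm with a two-finger parallel gripper is mounted at the origin on a cart in front of the work surface, level with it; the furniture and walls round the work are solid. World frame = base frame: x ahead of the robot, y to its left, z up, the work surface at z = 0. Lengths are in m, angles in rad, forces in N, time in s.
With the tool pointing down it reaches from about 0.375 to 0.9 m from the base axis. Payload 3.1 kg.
Tool frame: the origin (TCP) lies between the finger pads; the fingertips stand 17 mm ahead of it and the grasp point (between the pads) lies 2 mm behind it (robot.nose_length is the distance from the TCP to the fingertips, in m); z points along the fingers, y is the line along which they close (so a half turn about z gives the same grasp; the last joint's range is limited). The gripper opens to 87 mm and grips with 3 to 60 N. Pads are 19 mm wide; open, the fingers measure 117 mm over their backs; the gripper's body (75 mm by 190 mm) begins 51 mm behind the grasp point.
Start: joints at [1.073, 0.527, 1.433, -0, 1.181, -0.178], TCP at [0.196, 0.593, 0.24] pointing down, gripper open.
Joint ranges: [-3.08, 3.08], [-0.75, 2.2], [0.22, 2.44], [-1.43, 4.57], [0, 2.65], [-2.85, 2.85]. Speed limits (rad/s): [2.79, 2.79, 3.14, 3.14, 3.14, 3.14].

### API

Orientations are given as a unit quaternion [x, y, z, w].
In Python, from rig import robot, cams gives the robot as it stands.
- The arm moves only by the shell command python3 -m pendant 'ROWS' [FORCE]. ROWS is JSON, a list of rows, each an object with "jaw": the opening, from 0 (shut) to 1 (fully open); "linear": the shift along the tool's x, y, z in cm, a list of three; "twist": the turn about the tool's z in degrees. A call has 1 to 12 rows; each row shifts and turns the commanded pose from where the row before left it, along the tool's axes as they then stand; what a row does not reach is not made up. A row lasts 1/12 s, in which the tool goes at most 41.7 mm and 7.16 degrees, less where a joint would pass 70% of its speed; a pose out of reach is approached as far as the arm can. A call is refused whole if a number of a shift passes 4.17 or a number of a turn 7.16, either way. A call with a gripper value outside its range is refused whole. The fingers move at their own pace and stop on an object; FORCE is the grip in N (left out, the last holds). Time passes only in rows, so rows that do not move let the fingers close. It gives the time, the measured TCP pose, the force, the opening and the grip force at its end, in the units of the state.
- robot.get_obs(): the state, without advancing time (a new reading comes with each control period).
- cams.camera(name): name is "side" or "top"; returns a dict with "color" (420x560x3 uint8, blue, green, red), "depth" (420x560 float32, m along the optical axis (not along the pixel's ray), 0 where there is no reading), "fov_y" (degrees; the focal length in pixels is half the picture's height over the tangent of half this angle, whatever the lens; pixels are square), "cx", "cy" (the principal point, pixels), "view" (4x4, takes a point from world to camera coordinates). Camera axes: x right, y down, z forward; pixel columns grow to the right and rows downward; lengths in m; the calibration is good to about 2 mm. A picture is of the moment at which its call begins.
- robot.hand_in(): hands the job in; it is judged then, once.
The state is a dict: "time": time; "q": joint angles; "joint_velocities": joint speeds; "joint_torque": joint torques, N m; "position": TCP position; "tool_rot": TCP orientation; "ft_force": force on the tool from outside, world axes, zero at the start; "moment": the same for the moment, N m; "grip_width": finger opening in m; "grip_force": force on a finger pad.
Only numpy, scipy, OpenCV 4.12 (cv2) and the standard library are available. Lean on these libraries where they do the work, as an engineer would, in place of code of your own. Each camera call takes 0.05 s, during which the arm holds its last target. There are 200 camera calls.

## Working session

There is one attempt and no reset: what is moved stays moved. The work goes in short steps, Python scripts to look and compute and a shell command to move; the robot and the scene stay as the last step left them, time stands still between calls to the robot, and variables do not carry over. Pictures are saved under pics/ and viewed, at most 14 in all, crops included, and the job is handed in when it is done.

```bash
mkdir -p pics; ls; python3 - <<'E'
from rig import robot,cams
import cv2,numpy as np
for n in("top","side"):
    c=cams.camera(n); cv2.imwrite(f"pics/{n}0.png",c["color"]); np.savez(f"pics/{n}0.npz",**c)
    print(n,c["fov_y"],c["cx"],c["cy"],np.round(c["view"],3).tolist())
o=robot.get_obs();print(o["position"],o["tool_rot"],o["time"],o["grip_width"])
E
```

```text
pics
top 52.75892379346151 287.90676103720625 217.51333734240285 [[0.012, -1.0, 0.008, 0.003], [-0.982, -0.013, -0.187, 0.539], [0.187, -0.006, -0.982, 1.093], [0.0, 0.0, 0.0, 1.0]]
side 57.96103932579661 278.493518360953 210.5185632624924 [[1.0, 0.004, -0.003, -0.531], [0.0, -0.575, -0.818, 0.046], [-0.005, 0.818, -0.575, 0.997], [0.0, 0.0, 0.0, 1.0]]
[0.19613598 0.59274268 0.23864665] [ 1.59191801e-01  9.87247151e-01 -9.65233613e-04 -3.17377600e-04] 0.1 0.08688335924202602
```

View pics/top0.png

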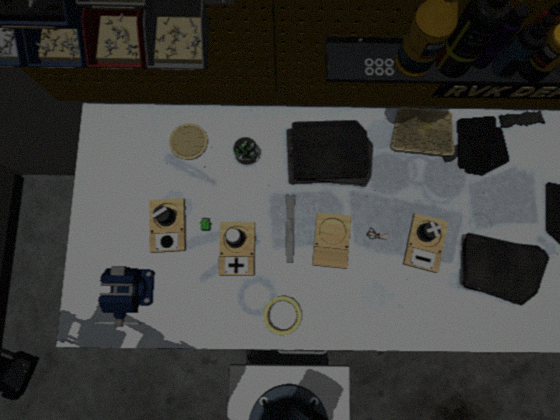

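View pics/side0.png

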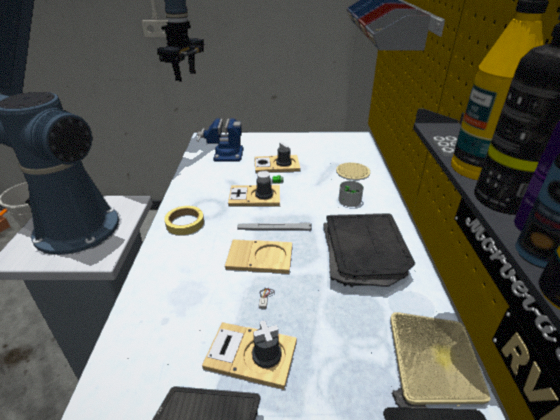

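The top view shows four holders, with pocket positions in pixels:
- Round holder, about (165,213): holds the slot punch.
- Cross holder, about (235,236): holds the round punch.
- Plain holder, about (332,230): empty.
- Slot holder, about (430,230): holds the cross punch.

The side view confirms this, and shows a vice near the round holder.

```bash
cat > h.py <<'E'
import numpy as np,cv2
def world(c):
    H,W=c["depth"].shape; f=H/2/np.tan(np.radians(float(c["fov_y"]))/2)
    u,v=np.meshgrid(np.arange(W),np.arange(H)); d=c["depth"]
    P=np.stack([(u-c["cx"])/f*d,(v-c["cy"])/f*d,d],-1); V=c["view"]
    return (P-V[:3,3])@V[:3,:3]
def ray(c,px,z):
    H=c["depth"].shape[0]; f=H/2/np.tan(np.radians(float(c["fov_y"]))/2); V=c["view"]
    px=np.atleast_2d(px).astype(float)
    d=np.c_[(px[:,0]-c["cx"])/f,(px[:,1]-c["cy"])/f,np.ones(len(px))]@V[:3,:3]
    o=-V[:3,:3].T@V[:3,3]
    return o+d*((z-o[2])/d[:,2])[:,None]
E
python3 - <<'E'
from h import *
c=np.load("pics/top0.npz"); W=world(c); img=c["color"]
hsv=cv2.cvtColor(img,cv2.COLOR_BGR2HSV)
m=((hsv[...,0]>8)&(hsv[...,0]<28)&(hsv[...,1]>70)&(hsv[...,2]>70)).astype(np.uint8)
m[:190]=0; m[290:]=0
for x0,x1,n in((145,190,"round"),(215,260,"cross"),(305,360,"plain"),(400,452,"slot")):
    mm=m.copy(); mm[:,:x0]=0; mm[:,x1:]=0
    ys,xs=np.nonzero(mm); p=ray(c,np.c_[xs,ys],0.014)[:,:2]
    r=cv2.minAreaRect((p*1000).astype(np.float32)); b=cv2.boxPoints(r)/1000
    (w,h)=r[1]; i=0 if np.linalg.norm(b[1]-b[0])>np.linalg.norm(b[2]-b[1]) else 1
    a=b[(i+1)%4]-b[i]; a/=np.linalg.norm(a); a*=np.sign(a[0])
    o=np.array(r[0])/1000+a*0.026
    print(n,"rect",np.round(r[1]),"origin",o.round(4),"yaw",np.degrees(np.arctan2(a[1],a[0])).round(1))
    reg=np.zeros(m.shape,bool); reg[195:275,x0-5:x1+5]=1
    t=reg&(W[...,2]>.066)&(W[...,2]<.09); q=W[t]
    if len(q): 
        rr=cv2.minAreaRect((q[:,:2]*1000).astype(np.float32)); print("  tip",len(q),q.mean(0).round(4),np.array(rr[0]).round(1),np.array(rr[1]).round(1),rr[2])
    t=reg&(W[...,2]>.03)&(W[...,2]<.09); q=W[t]
    if len(q): print("  punch range",q.min(0).round(4),q.max(0).round(4))
t=np.zeros(m.shape,bool); t[255:330,95:160]=1; q=W[t&(W[...,2]>.03)]
print("vice",q.min(0).round(3),q.max(0).round(3))
t=(W[...,2]>.09)&(W[...,0]>.3)&(W[...,0]<.75); t[:190]=0; q=W[t]; print("tall",len(q),q.min(0),q.max(0))
big=np.hstack([cv2.resize(img[190:290,140:265],None,fx=3,fy=3),cv2.resize(img[190:290,310:450],None,fx=3,fy=3)])
cv2.imwrite("pics/big.png",big)
E
```

```text
round rect [147.  95.] origin [0.5468 0.3484] yaw 4.9
  tip 75 [0.5444 0.3515 0.0752] [544.9 352.4] [10.8 42.8] 32.1989860534668
  punch range [0.3817 0.3296 0.0301] [0.5644 0.3938 0.0826]
cross rect [146.  96.] origin [0.4841 0.1496] yaw 0.4
  tip 149 [0.4856 0.1555 0.0763] [485.7 156. ] [34.2 33.1] 46.1591796875
  punch range [0.4643 0.134  0.0302] [0.5072 0.1771 0.0821]
plain rect [ 95. 146.] origin [ 0.5108 -0.1138] yaw -5.3
slot rect [ 95. 147.] origin [ 0.5065 -0.3782] yaw -14.3
  tip 125 [ 0.5099 -0.3739  0.0745] [ 511.  -374.8] [35.  34.9] 65.10379791259766
  punch range [ 0.4885 -0.3966  0.0301] [ 0.5312 -0.3525  0.08  ]
vice [0.251 0.017 0.03 ] [0.399 0.494 1.175]
tall 1608 [0.30011446 0.01666532 0.0900462 ] [0.39915126 0.47630294 1.17461061]
```

View pics/big.png

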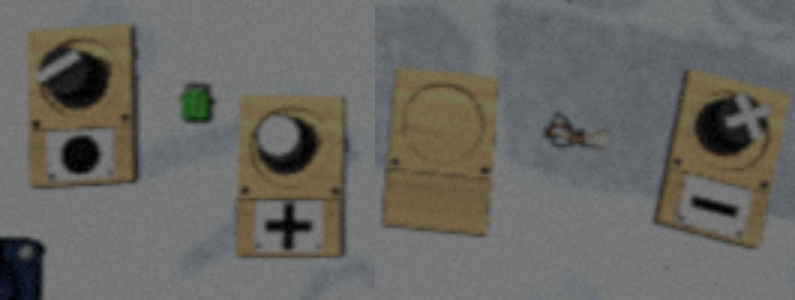

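The 3x crop confirms those contents: slot punch in the round holder, round punch in the cross holder, plain empty, cross punch in the slot holder. I'll move round→plain, cross→cross holder, slot→slot holder, then round→round holder. First I'll align the tool so its x is -X and its y is +Y, and move past the vice.

```bash
python3 -m pendant '[{"jaw":1,"linear":[0,0,0],"twist":-6.1},{"jaw":1,"linear":[0,0,0],"twist":-6.1},{"jaw":1,"linear":[0,0,0],"twist":-6.1},{"jaw":1,"linear":[-2,0,0],"twist":0},{"jaw":1,"linear":[-3.5,0,0],"twist":0},{"jaw":1,"linear":[-3.5,0,0],"twist":0},{"jaw":1,"linear":[-4,0,0],"twist":0},{"jaw":1,"linear":[-4,0,0],"twist":0},{"jaw":1,"linear":[-4,0,0],"twist":0},{"jaw":1,"linear":[-4,0,0],"twist":0},{"jaw":1,"linear":[-3,0,0],"twist":0},{"jaw":1,"linear":[-1,0,0],"twist":0}]' 20 && python3 -m pendant '[{"jaw":1,"linear":[0,-2,0],"twist":0},{"jaw":1,"linear":[0,-4,0],"twist":0},{"jaw":1,"linear":[0,-4,0],"twist":0},{"jaw":1,"linear":[0,-4,0],"twist":0},{"jaw":1,"linear":[0,-4,0],"twist":0},{"jaw":1,"linear":[0,-4,0],"twist":0},{"jaw":1,"linear":[0,-4,0],"twist":0},{"jaw":1,"linear":[0,-4,0],"twist":0},{"jaw":1,"linear":[0,-4,0],"twist":0},{"jaw":1,"linear":[0,-4,0],"twist":0},{"jaw":1,"linear":[0,-3.7,0],"twist":0},{"jaw":1,"linear":[0,-2,0],"twist":0}]'; python3 -m pendant '[{"jaw":1,"linear":[0,0,0],"twist":0},{"jaw":1,"linear":[0,0,0],"twist":0}]'; python3 -c "
from rig import robot;o=robot.get_obs();print(o['q'],o['ft_force'])"
```

```text
time: 1.1
position: [0.492, 0.5916, 0.2382]
tool_rot: [0.002, 1.0, -0.0, 0.001]
ft_force: [0.3, -1.6, -0.2]
grip_width: 0.0871
grip_force: 0.0
time: 2.1
position: [0.4848, 0.1533, 0.2393]
tool_rot: [0.001, 1.0, -0.001, -0.001]
ft_force: [-0.5, 1.1, -0.1]
grip_width: 0.0871
grip_force: 0.0
time: 2.27
position: [0.4857, 0.1558, 0.2395]
tool_rot: [0.001, 1.0, 0.0, -0.0]
ft_force: [-0.2, -0.0, 0.2]
grip_width: 0.0869
grip_force: 0.0
[ 9.05576405e-02  3.73847691e-01  1.71675384e+00  8.82541914e-04
  1.05165677e+00 -1.47788182e+00] [-0.15678289 -0.03512555  0.19322778]
```

```bash
python3 -m pendant '[{"jaw":1,"linear":[0,0,2],"twist":0},{"jaw":1,"linear":[0,0,4],"twist":0},{"jaw":1,"linear":[0,0,4],"twist":0},{"jaw":1,"linear":[0,0,4],"twist":0},{"jaw":1,"linear":[0,0,3],"twist":0},{"jaw":1,"linear":[0,0,1.6],"twist":0},{"jaw":1,"linear":[0,0,1],"twist":0},{"jaw":1,"linear":[0,0,0],"twist":0}]' 30;  python3 -m pendant '[{"jaw":0,"linear":[0,0,0],"twist":0},{"jaw":0,"linear":[0,0,0],"twist":0},{"jaw":0,"linear":[0,0,0],"twist":0},{"jaw":0,"linear":[0,0,0],"twist":0},{"jaw":0,"linear":[0,0,0],"twist":0},{"jaw":0,"linear":[0,0,0],"twist":0},{"jaw":0,"linear":[0,0,0],"twist":0},{"jaw":0,"linear":[0,0,0],"twist":0}]' 30
```

```text
time: 2.93
position: [0.4849, 0.1575, 0.0415]
tool_rot: [-0.001, 1.0, -0.0, -0.002]
ft_force: [-0.2, -0.0, 0.6]
grip_width: 0.087
grip_force: 0.0
time: 3.6
position: [0.4865, 0.1557, 0.044]
tool_rot: [-0.0, 1.0, -0.0, 0.0]
ft_force: [-0.6, -1.9, 3.7]
grip_width: 0.0427
grip_force: 30.0
```

```bash
python3 -m pendant '[{"jaw":0,"linear":[0,0,-1],"twist":0},{"jaw":0,"linear":[0,0,-2],"twist":0},{"jaw":0,"linear":[0,0,-3],"twist":0},{"jaw":0,"linear":[0,0,-3],"twist":0},{"jaw":0,"linear":[0,0,-1],"twist":0},{"jaw":0,"linear":[0,0,0],"twist":0}]' && python3 -m pendant '[{"jaw":0,"linear":[-0.25,-1,0],"twist":0},{"jaw":0,"linear":[-0.25,-2.5,0],"twist":0},{"jaw":0,"linear":[-0.25,-3,0],"twist":0},{"jaw":0,"linear":[-0.25,-3,0],"twist":0},{"jaw":0,"linear":[-0.25,-3,0],"twist":0},{"jaw":0,"linear":[-0.25,-3,0],"twist":0},{"jaw":0,"linear":[-0.25,-3,0],"twist":0},{"jaw":0,"linear":[-0.25,-3,0],"twist":0},{"jaw":0,"linear":[-0.25,-2.5,0],"twist":0},{"jaw":0,"linear":[-0.25,-2,0],"twist":0},{"jaw":0,"linear":[0,-1,0],"twist":0},{"jaw":0,"linear":[0,0,0],"twist":0}]' && python3 -m pendant '[{"jaw":0,"linear":[0,0,0],"twist":0},{"jaw":0,"linear":[0,0,0],"twist":0}]'
```

```text
time: 4.1
position: [0.4878, 0.1565, 0.1459]
tool_rot: [0.0, 1.0, 0.0, 0.003]
ft_force: [0.8, -0.1, -4.2]
grip_width: 0.0429
grip_force: 30.0
time: 5.1
position: [0.5104, -0.1161, 0.1417]
tool_rot: [0.002, 1.0, 0.0, -0.001]
ft_force: [0.4, 0.4, -3.6]
grip_width: 0.0429
grip_force: 30.0
time: 5.27
position: [0.5098, -0.1124, 0.1426]
tool_rot: [-0.0, 1.0, 0.001, -0.002]
ft_force: [-0.4, 0.4, -3.6]
grip_width: 0.0429
grip_force: 30.0
```

```bash
python3 - <<'E'
from rig import cams
import cv2
a=[cv2.resize(cams.camera(n)["color"][y:y+200,x:x+260],None,fx=1.5,fy=1.5) for n,y,x in(("top",150,210),("side",130,180))]
import numpy as np; cv2.imwrite("pics/p1.png",np.hstack(a))
E
```

```text
(no output)
```

View pics/p1.png

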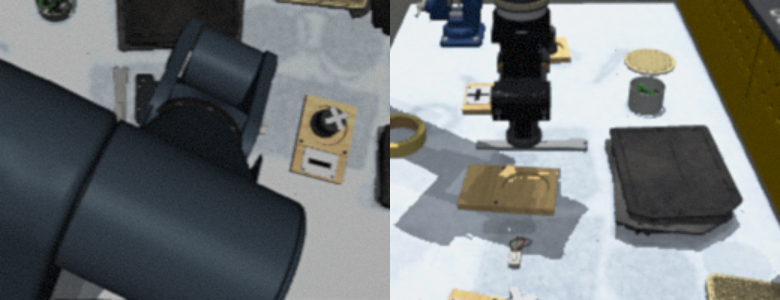

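The side crop shows the punch held upright above the plain pocket, near (525,130). Next I lower it.

```bash
python3 -m pendant '[{"jaw":0,"linear":[0,0,1],"twist":0},{"jaw":0,"linear":[0,0,2.5],"twist":0},{"jaw":0,"linear":[0,0,2.5],"twist":0},{"jaw":0,"linear":[0,0,2],"twist":0},{"jaw":0,"linear":[0,0,1],"twist":0},{"jaw":0,"linear":[0,0,0.5],"twist":0},{"jaw":0,"linear":[0,0,0.3],"twist":0},{"jaw":0,"linear":[0,0,0],"twist":0},{"jaw":0,"linear":[0,0,0],"twist":0}]'
```

```text
time: 6.12
position: [0.5119, -0.114, 0.0463]
tool_rot: [0.0, 1.0, -0.0, 0.001]
ft_force: [-0.5, -0.0, -3.7]
grip_width: 0.0423
grip_force: 30.0
```

```bash
python3 -m pendant '[{"jaw":0,"linear":[0,0,0.2],"twist":0},{"jaw":0,"linear":[0,0,0],"twist":0},{"jaw":0,"linear":[0,0,0],"twist":0}]'; python3 -m pendant '[{"jaw":1,"linear":[0,0,0],"twist":0},{"jaw":1,"linear":[0,0,0],"twist":0},{"jaw":1,"linear":[0,0,0],"twist":0},{"jaw":1,"linear":[0,0,0],"twist":0},{"jaw":1,"linear":[0,0,0],"twist":0},{"jaw":1,"linear":[0,0,0],"twist":0},{"jaw":1,"linear":[0,0,0],"twist":0},{"jaw":1,"linear":[0,0,0],"twist":0}]'
```

```text
time: 6.37
position: [0.5115, -0.114, 0.0441]
tool_rot: [0.0, 1.0, -0.0, 0.001]
ft_force: [0.0, -0.3, -3.2]
grip_width: 0.0424
grip_force: 30.0
time: 7.03
position: [0.5112, -0.1138, 0.0436]
tool_rot: [0.0, 1.0, -0.0, 0.0]
ft_force: [-0.6, -0.6, -1.2]
grip_width: 0.0843
grip_force: 0.0
```

```bash
python3 -m pendant '[{"jaw":1,"linear":[0,0,-1],"twist":0},{"jaw":1,"linear":[0,0,-3],"twist":0},{"jaw":1,"linear":[0,0,-3],"twist":0},{"jaw":1,"linear":[0,0,-2],"twist":0},{"jaw":1,"linear":[0,0,-1],"twist":0}]' && python3 -m pendant '[{"jaw":1,"linear":[0,-2,0],"twist":0},{"jaw":1,"linear":[0,-3,0],"twist":0},{"jaw":1,"linear":[0,-4,0],"twist":0},{"jaw":1,"linear":[0,-4,0],"twist":0},{"jaw":1,"linear":[0,-4,0],"twist":0},{"jaw":1,"linear":[0,-4,0],"twist":0},{"jaw":1,"linear":[0,-3,0],"twist":0},{"jaw":1,"linear":[0,-2,0],"twist":0},{"jaw":1,"linear":[0,0,0],"twist":0},{"jaw":1,"linear":[0,0,0],"twist":0}]'; python3 - <<'E'
from rig import robot,cams
for i in range(3): cams.camera("side"); print(robot.get_obs()["position"])
E
```

```text
time: 7.45
position: [0.5125, -0.1144, 0.1468]
tool_rot: [0.0, 1.0, -0.001, 0.002]
ft_force: [-0.5, -0.5, -0.8]
grip_width: 0.0872
grip_force: 0.0
time: 8.28
position: [0.5103, -0.3745, 0.143]
tool_rot: [0.001, 1.0, 0.001, -0.0]
ft_force: [-0.4, -0.1, -0.6]
grip_width: 0.0874
grip_force: 0.0
[ 0.51025025 -0.37300443  0.14290527]
[ 0.5103874  -0.37223953  0.14300603]
[ 0.51061315 -0.37195955  0.1431571 ]
```

```bash
python3 -m pendant '[{"jaw":1,"linear":[0,0,1],"twist":0},{"jaw":1,"linear":[0,0,3],"twist":0},{"jaw":1,"linear":[0,0,3],"twist":0},{"jaw":1,"linear":[0,0,2],"twist":0},{"jaw":1,"linear":[0,0,1],"twist":0},{"jaw":1,"linear":[0,0,0],"twist":0}]' && python3 -m pendant '[{"jaw":0,"linear":[0,0,0],"twist":0},{"jaw":0,"linear":[0,0,0],"twist":0},{"jaw":0,"linear":[0,0,0],"twist":0},{"jaw":0,"linear":[0,0,0],"twist":0},{"jaw":0,"linear":[0,0,0],"twist":0},{"jaw":0,"linear":[0,0,0],"twist":0},{"jaw":0,"linear":[0,0,0],"twist":0},{"jaw":0,"linear":[0,0,0],"twist":0}]' 30 && python3 -m pendant '[{"jaw":0,"linear":[0,0,-1],"twist":0},{"jaw":0,"linear":[0,0,-2],"twist":0},{"jaw":0,"linear":[0,0,-3],"twist":0},{"jaw":0,"linear":[0,0,-3],"twist":0},{"jaw":0,"linear":[0,0,-2],"twist":0},{"jaw":0,"linear":[0,0,-1],"twist":0},{"jaw":0,"linear":[0,0,0],"twist":0},{"jaw":0,"linear":[0,0,0],"twist":0}]'
```

```text
time: 8.93
position: [0.5097, -0.3713, 0.0406]
tool_rot: [-0.0, 1.0, 0.002, -0.002]
ft_force: [0.1, -0.5, -0.1]
grip_width: 0.0873
grip_force: 0.0
time: 9.6
position: [0.5116, -0.3751, 0.0442]
tool_rot: [0.0, 1.0, -0.001, 0.001]
ft_force: [-0.2, -3.0, 1.6]
grip_width: 0.0429
grip_force: 30.0
time: 10.27
position: [0.5104, -0.373, 0.1629]
tool_rot: [0.0, 1.0, 0.001, -0.001]
ft_force: [-0.1, 0.7, -5.2]
grip_width: 0.0427
grip_force: 30.0
```

```bash
python3 -m pendant '[{"jaw":0,"linear":[0,1,0],"twist":0},{"jaw":0,"linear":[0.2,2,0],"twist":0},{"jaw":0,"linear":[0.2,3,0],"twist":0},{"jaw":0,"linear":[0.2,3,0],"twist":0},{"jaw":0,"linear":[0.2,3,0],"twist":0},{"jaw":0,"linear":[0.2,3,0],"twist":0},{"jaw":0,"linear":[0.2,3,0],"twist":0},{"jaw":0,"linear":[0.2,3,0],"twist":0},{"jaw":0,"linear":[0.2,3,0],"twist":0},{"jaw":0,"linear":[0.2,3,0],"twist":0},{"jaw":0,"linear":[0.2,3,0],"twist":0},{"jaw":0,"linear":[0.2,3,0],"twist":0}]' && python3 -m pendant '[{"jaw":0,"linear":[0.2,3,0],"twist":0},{"jaw":0,"linear":[0.2,3,0],"twist":0},{"jaw":0,"linear":[0,3,0],"twist":0},{"jaw":0,"linear":[0,3,0],"twist":0},{"jaw":0,"linear":[0,3,0],"twist":0},{"jaw":0,"linear":[0,2,0],"twist":0},{"jaw":0,"linear":[0,1.4,0],"twist":0},{"jaw":0,"linear":[0,1,0],"twist":0},{"jaw":0,"linear":[0,0,0],"twist":0},{"jaw":0,"linear":[0,0,0],"twist":0},{"jaw":0,"linear":[0,0,0],"twist":0}]'
```

```text
time: 11.27
position: [0.4871, -0.0413, 0.162]
tool_rot: [0.0, 1.0, 0.001, -0.002]
ft_force: [1.5, -0.4, -4.5]
grip_width: 0.0428
grip_force: 30.0
time: 12.18
position: [0.4848, 0.1495, 0.163]
tool_rot: [0.0, 1.0, -0.0, -0.001]
ft_force: [-0.1, -0.0, -3.7]
grip_width: 0.0429
grip_force: 30.0
```

Now at the cross holder. I'll lower, release and lift.

```bash
python3 -m pendant '[{"jaw":0,"linear":[0,0,1],"twist":0},{"jaw":0,"linear":[0,0,2.5],"twist":0},{"jaw":0,"linear":[0,0,3],"twist":0},{"jaw":0,"linear":[0,0,2.5],"twist":0},{"jaw":0,"linear":[0,0,1.5],"twist":0},{"jaw":0,"linear":[0,0,0.8],"twist":0},{"jaw":0,"linear":[0,0,0.4],"twist":0},{"jaw":0,"linear":[0,0,0.3],"twist":0},{"jaw":0,"linear":[0,0,0],"twist":0},{"jaw":0,"linear":[0,0,0],"twist":0}]' && python3 -m pendant '[{"jaw":1,"linear":[0,0,0],"twist":0},{"jaw":1,"linear":[0,0,0],"twist":0},{"jaw":1,"linear":[0,0,0],"twist":0},{"jaw":1,"linear":[0,0,0],"twist":0},{"jaw":1,"linear":[0,0,0],"twist":0},{"jaw":1,"linear":[0,0,0],"twist":0},{"jaw":1,"linear":[0,0,0],"twist":0},{"jaw":1,"linear":[0,0,0],"twist":0},{"jaw":1,"linear":[0,0,0],"twist":0}]' && python3 -m pendant '[{"jaw":1,"linear":[0,0,-1],"twist":0},{"jaw":1,"linear":[0,0,-3],"twist":0},{"jaw":1,"linear":[0,0,-4],"twist":0},{"jaw":1,"linear":[0,0,-4],"twist":0},{"jaw":1,"linear":[0,0,-2],"twist":0},{"jaw":1,"linear":[0,0,-1],"twist":0},{"jaw":1,"linear":[0,0,0],"twist":0},{"jaw":1,"linear":[0,0,0],"twist":0}]'; python3 - <<'E'
from rig import robot,cams
import cv2
c=cams.camera("side"); cv2.imwrite("pics/s2.png",cv2.resize(c["color"][90:300,130:410],None,fx=2,fy=2))
E
```

```text
time: 13.02
position: [0.4863, 0.15, 0.0445]
tool_rot: [0.0, 1.0, 0.0, 0.001]
ft_force: [-0.1, -0.0, -5.3]
grip_width: 0.043
grip_force: 30.0
time: 13.77
position: [0.4852, 0.1502, 0.0435]
tool_rot: [0.0, 1.0, 0.0, -0.0]
ft_force: [0.3, 0.4, -0.1]
grip_width: 0.0859
grip_force: 0.0
time: 14.43
position: [0.4853, 0.1502, 0.1945]
tool_rot: [0.0, 1.0, 0.0, 0.001]
ft_force: [0.0, 0.5, -0.5]
grip_width: 0.0867
grip_force: 0.0
```

View pics/s2.png

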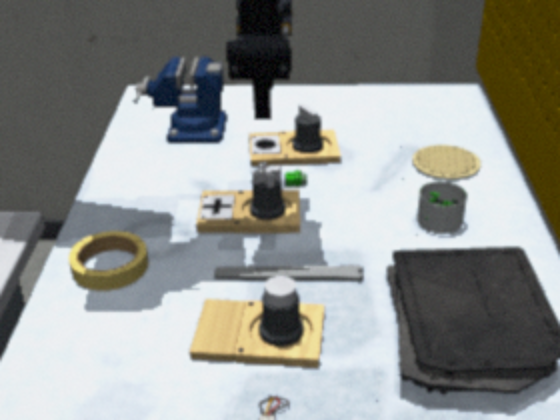

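The side view shows the round punch upright in plain (280,310), the cross punch upright in the cross holder (267,190), and the slot punch still in the round holder (307,130). Next is the slot punch.

```bash
python3 -m pendant '[{"jaw":1,"linear":[-1,2,0],"twist":0},{"jaw":1,"linear":[-1,4,0],"twist":0},{"jaw":1,"linear":[-1,4,0],"twist":0},{"jaw":1,"linear":[-1,4,0],"twist":0},{"jaw":1,"linear":[-1,4,0],"twist":0},{"jaw":1,"linear":[-1,2.2,0],"twist":0},{"jaw":1,"linear":[0,0,0],"twist":0},{"jaw":1,"linear":[0,0,0],"twist":0},{"jaw":1,"linear":[0,0,0],"twist":0}]' && python3 -m pendant '[{"jaw":1,"linear":[0,0,2],"twist":0},{"jaw":1,"linear":[0,0,4],"twist":0},{"jaw":1,"linear":[0,0,4],"twist":0},{"jaw":1,"linear":[0,0,3],"twist":0},{"jaw":1,"linear":[0,0,1.5],"twist":0},{"jaw":1,"linear":[0,0,0.5],"twist":0},{"jaw":1,"linear":[0,0,0],"twist":0}]' && python3 -m pendant '[{"jaw":0,"linear":[0,0,0],"twist":0},{"jaw":0,"linear":[0,0,0],"twist":0},{"jaw":0,"linear":[0,0,0],"twist":0},{"jaw":0,"linear":[0,0,0],"twist":0},{"jaw":0,"linear":[0,0,0],"twist":0},{"jaw":0,"linear":[0,0,0],"twist":0},{"jaw":0,"linear":[0,0,0],"twist":0},{"jaw":0,"linear":[0,0,0],"twist":0}]' 30 && python3 -m pendant '[{"jaw":0,"linear":[0,0,-1],"twist":0},{"jaw":0,"linear":[0,0,-2],"twist":0},{"jaw":0,"linear":[0,0,-3],"twist":0},{"jaw":0,"linear":[0,0,-3],"twist":0},{"jaw":0,"linear":[0,0,-2],"twist":0},{"jaw":0,"linear":[0,0,-1],"twist":0},{"jaw":0,"linear":[0,0,0],"twist":0},{"jaw":0,"linear":[0,0,0],"twist":0}]'
```

```text
time: 15.23
position: [0.5439, 0.3511, 0.1916]
tool_rot: [0.0, 1.0, -0.001, -0.002]
ft_force: [0.9, -0.8, -0.7]
grip_width: 0.0873
grip_force: 0.0
time: 15.82
position: [0.544, 0.3501, 0.0418]
tool_rot: [0.001, 1.0, -0.001, -0.002]
ft_force: [-0.5, -0.2, 0.4]
grip_width: 0.0869
grip_force: 0.0
time: 16.48
position: [0.5453, 0.3518, 0.0438]
tool_rot: [-0.0, 1.0, -0.0, -0.0]
ft_force: [0.3, -1.9, 3.5]
grip_width: 0.0431
grip_force: 30.0
time: 17.15
position: [0.5448, 0.3521, 0.1632]
tool_rot: [0.0, 1.0, -0.0, -0.0]
ft_force: [-0.1, -0.9, -3.6]
grip_width: 0.0428
grip_force: 30.0
```

```bash
python3 -m pendant '[{"jaw":0,"linear":[0,-1,0],"twist":0},{"jaw":0,"linear":[0,-2,0],"twist":0},{"jaw":0,"linear":[0.2,-3,0],"twist":0},{"jaw":0,"linear":[0.2,-3,0],"twist":0},{"jaw":0,"linear":[0.2,-3,0],"twist":0},{"jaw":0,"linear":[0.2,-3,0],"twist":0},{"jaw":0,"linear":[0.2,-3,0],"twist":0},{"jaw":0,"linear":[0.2,-3,0],"twist":0},{"jaw":0,"linear":[0.2,-3,0],"twist":0},{"jaw":0,"linear":[0.2,-3,0],"twist":0},{"jaw":0,"linear":[0.2,-3,0],"twist":0},{"jaw":0,"linear":[0.2,-3,0],"twist":0}]' && python3 -m pendant '[{"jaw":0,"linear":[0.2,-3,0],"twist":0},{"jaw":0,"linear":[0.2,-3,0],"twist":0},{"jaw":0,"linear":[0.2,-3,0],"twist":0},{"jaw":0,"linear":[0.2,-3,0],"twist":0},{"jaw":0,"linear":[0.2,-3,0],"twist":0},{"jaw":0,"linear":[0.2,-3,0],"twist":0},{"jaw":0,"linear":[0.2,-3,0],"twist":0},{"jaw":0,"linear":[0.2,-3,0],"twist":0},{"jaw":0,"linear":[0.2,-3,0],"twist":0},{"jaw":0,"linear":[0,-3,0],"twist":0},{"jaw":0,"linear":[0,-3,0],"twist":0},{"jaw":0,"linear":[0,-3,0],"twist":0}]' && python3 -m pendant '[{"jaw":0,"linear":[0,-2,0],"twist":0},{"jaw":0,"linear":[0,-1.5,0],"twist":0},{"jaw":0,"linear":[0,-0.5,0],"twist":0},{"jaw":0,"linear":[0,0,0],"twist":0},{"jaw":0,"linear":[0,0,0],"twist":0},{"jaw":0,"linear":[0,0,0],"twist":0}]'
```

```text
time: 18.15
position: [0.5232, 0.0204, 0.1618]
tool_rot: [0.0, 1.0, 0.0, -0.002]
ft_force: [0.6, -0.3, -3.6]
grip_width: 0.0424
grip_force: 30.0
time: 19.15
position: [0.505, -0.3387, 0.1613]
tool_rot: [0.001, 1.0, 0.002, -0.002]
ft_force: [1.1, -0.2, -2.8]
grip_width: 0.043
grip_force: 30.0
time: 19.65
position: [0.5066, -0.3758, 0.163]
tool_rot: [-0.0, 1.0, 0.001, -0.001]
ft_force: [-0.0, -0.6, -3.2]
grip_width: 0.0423
grip_force: 30.0
```

```bash
python3 -m pendant '[{"jaw":0,"linear":[0,0,1],"twist":0},{"jaw":0,"linear":[0,0,2.5],"twist":0},{"jaw":0,"linear":[0,0,3],"twist":0},{"jaw":0,"linear":[0,0,2.5],"twist":0},{"jaw":0,"linear":[0,0,1.5],"twist":0},{"jaw":0,"linear":[0,0,0.8],"twist":0},{"jaw":0,"linear":[0,0,0.4],"twist":0},{"jaw":0,"linear":[0,0,0.3],"twist":0},{"jaw":0,"linear":[0,0,0],"twist":0},{"jaw":0,"linear":[0,0,0],"twist":0}]' && python3 -m pendant '[{"jaw":1,"linear":[0,0,0],"twist":0},{"jaw":1,"linear":[0,0,0],"twist":0},{"jaw":1,"linear":[0,0,0],"twist":0},{"jaw":1,"linear":[0,0,0],"twist":0},{"jaw":1,"linear":[0,0,0],"twist":0},{"jaw":1,"linear":[0,0,0],"twist":0},{"jaw":1,"linear":[0,0,0],"twist":0},{"jaw":1,"linear":[0,0,0],"twist":0},{"jaw":1,"linear":[0,0,0],"twist":0}]' && python3 -m pendant '[{"jaw":1,"linear":[0,0,-1],"twist":0},{"jaw":1,"linear":[0,0,-3],"twist":0},{"jaw":1,"linear":[0,0,-4],"twist":0},{"jaw":1,"linear":[0,0,-4],"twist":0},{"jaw":1,"linear":[0,0,-2],"twist":0},{"jaw":1,"linear":[0,0,-1],"twist":0},{"jaw":1,"linear":[0,0,0],"twist":0},{"jaw":1,"linear":[0,0,0],"twist":0}]' && python3 -m pendant '[{"jaw":1,"linear":[-0.5,2,0],"twist":0},{"jaw":1,"linear":[0,4,0],"twist":0},{"jaw":1,"linear":[0,4,0],"twist":0},{"jaw":1,"linear":[0,4,0],"twist":0},{"jaw":1,"linear":[0,4,0],"twist":0},{"jaw":1,"linear":[0,4,0],"twist":0},{"jaw":1,"linear":[0,3,0],"twist":0},{"jaw":1,"linear":[0,1.3,0],"twist":0},{"jaw":1,"linear":[0,0,0],"twist":0},{"jaw":1,"linear":[0,0,0],"twist":0},{"jaw":1,"linear":[0,0,0],"twist":0}]'
```

```text
time: 20.48
position: [0.5079, -0.3784, 0.0447]
tool_rot: [0.0, 1.0, -0.001, 0.001]
ft_force: [1.3, -0.2, -3.3]
grip_width: 0.0424
grip_force: 30.0
time: 21.23
position: [0.507, -0.3778, 0.0435]
tool_rot: [0.0, 1.0, 0.0, -0.0]
ft_force: [-0.0, 0.0, -0.2]
grip_width: 0.0862
grip_force: 0.0
time: 21.9
position: [0.5067, -0.3774, 0.1933]
tool_rot: [0.0, 1.0, 0.0, -0.0]
ft_force: [-0.2, 0.7, -0.6]
grip_width: 0.0864
grip_force: 0.0
time: 22.82
position: [0.5125, -0.1163, 0.1928]
tool_rot: [0.001, 1.0, -0.0, -0.0]
ft_force: [-0.3, -0.8, -0.1]
grip_width: 0.0874
grip_force: 0.0
```

```bash
python3 -m pendant '[{"jaw":1,"linear":[0,0,2],"twist":0},{"jaw":1,"linear":[0,0,4],"twist":0},{"jaw":1,"linear":[0,0,4],"twist":0},{"jaw":1,"linear":[0,0,3],"twist":0},{"jaw":1,"linear":[0,0,1.5],"twist":0},{"jaw":1,"linear":[0,0,0.5],"twist":0},{"jaw":1,"linear":[0,0,0],"twist":0}]' && python3 -m pendant '[{"jaw":0,"linear":[0,0,0],"twist":0},{"jaw":0,"linear":[0,0,0],"twist":0},{"jaw":0,"linear":[0,0,0],"twist":0},{"jaw":0,"linear":[0,0,0],"twist":0},{"jaw":0,"linear":[0,0,0],"twist":0},{"jaw":0,"linear":[0,0,0],"twist":0},{"jaw":0,"linear":[0,0,0],"twist":0},{"jaw":0,"linear":[0,0,0],"twist":0}]' 30 && python3 -m pendant '[{"jaw":0,"linear":[0,0,-1],"twist":0},{"jaw":0,"linear":[0,0,-2],"twist":0},{"jaw":0,"linear":[0,0,-3],"twist":0},{"jaw":0,"linear":[0,0,-3],"twist":0},{"jaw":0,"linear":[0,0,-2],"twist":0},{"jaw":0,"linear":[0,0,-1],"twist":0},{"jaw":0,"linear":[0,0,0],"twist":0},{"jaw":0,"linear":[0,0,0],"twist":0}]'; python3 - <<'E'
from rig import cams
import cv2
c=cams.camera("side"); cv2.imwrite("pics/s3.png",cv2.resize(c["color"][130:410,150:430],None,fx=2,fy=2))
E
```

```text
time: 23.4
position: [0.5117, -0.1163, 0.0419]
tool_rot: [0.001, 1.0, 0.0, -0.001]
ft_force: [-0.1, -0.0, 0.1]
grip_width: 0.0868
grip_force: 0.0
time: 24.07
position: [0.5122, -0.1146, 0.0438]
tool_rot: [0.0, 1.0, 0.0, 0.0]
ft_force: [-1.0, 0.2, 2.7]
grip_width: 0.0429
grip_force: 30.0
time: 24.73
position: [0.5116, -0.1146, 0.1633]
tool_rot: [0.0, 1.0, 0.0, -0.0]
ft_force: [-0.7, 0.2, -4.4]
grip_width: 0.0426
grip_force: 30.0
```

View pics/s3.png

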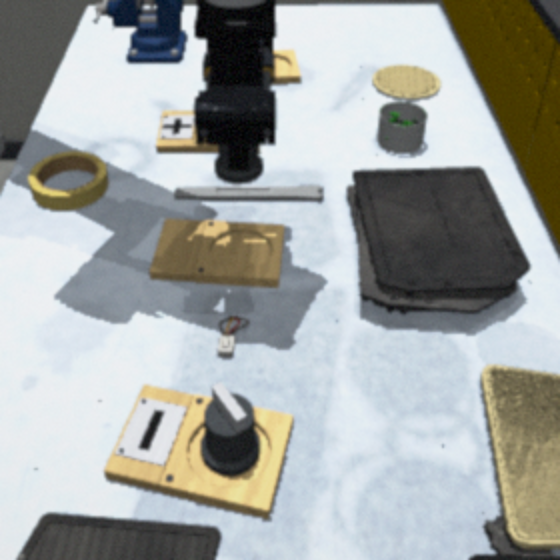

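The slot punch stands upright in the slot holder at (230,435), and the round punch is held above the now empty plain pocket. The last carry is to the round holder.

```bash
python3 -m pendant '[{"jaw":0,"linear":[0,1,0],"twist":0},{"jaw":0,"linear":[-0.25,2,0],"twist":0},{"jaw":0,"linear":[-0.25,3,0],"twist":0},{"jaw":0,"linear":[-0.25,3,0],"twist":0},{"jaw":0,"linear":[-0.25,3,0],"twist":0},{"jaw":0,"linear":[-0.25,3,0],"twist":0},{"jaw":0,"linear":[-0.25,3,0],"twist":0},{"jaw":0,"linear":[-0.25,3,0],"twist":0},{"jaw":0,"linear":[-0.25,3,0],"twist":0},{"jaw":0,"linear":[-0.25,3,0],"twist":0},{"jaw":0,"linear":[-0.25,3,0],"twist":0},{"jaw":0,"linear":[-0.25,3,0],"twist":0}]' && python3 -m pendant '[{"jaw":0,"linear":[-0.25,3,0],"twist":0},{"jaw":0,"linear":[-0.25,3,0],"twist":0},{"jaw":0,"linear":[-0.25,3,0],"twist":0},{"jaw":0,"linear":[0,2,0],"twist":0},{"jaw":0,"linear":[0,1.5,0],"twist":0},{"jaw":0,"linear":[0,0.8,0],"twist":0},{"jaw":0,"linear":[0,0,0],"twist":0},{"jaw":0,"linear":[0,0,0],"twist":0},{"jaw":0,"linear":[0,0,0],"twist":0}]'
```

```text
time: 25.78
position: [0.538, 0.2171, 0.1614]
tool_rot: [0.0, 1.0, -0.0, -0.002]
ft_force: [1.1, -0.3, -3.3]
grip_width: 0.0431
grip_force: 30.0
time: 26.53
position: [0.547, 0.3467, 0.163]
tool_rot: [0.001, 1.0, -0.001, -0.001]
ft_force: [0.7, -0.2, -3.7]
grip_width: 0.0429
grip_force: 30.0
```

```bash
python3 -m pendant '[{"jaw":0,"linear":[0,0,1],"twist":0},{"jaw":0,"linear":[0,0,2.5],"twist":0},{"jaw":0,"linear":[0,0,3],"twist":0},{"jaw":0,"linear":[0,0,2.5],"twist":0},{"jaw":0,"linear":[0,0,1.5],"twist":0},{"jaw":0,"linear":[0,0,0.8],"twist":0},{"jaw":0,"linear":[0,0,0.4],"twist":0},{"jaw":0,"linear":[0,0,0.3],"twist":0},{"jaw":0,"linear":[0,0,0],"twist":0},{"jaw":0,"linear":[0,0,0],"twist":0}]' && python3 -m pendant '[{"jaw":1,"linear":[0,0,0],"twist":0},{"jaw":1,"linear":[0,0,0],"twist":0},{"jaw":1,"linear":[0,0,0],"twist":0},{"jaw":1,"linear":[0,0,0],"twist":0},{"jaw":1,"linear":[0,0,0],"twist":0},{"jaw":1,"linear":[0,0,0],"twist":0},{"jaw":1,"linear":[0,0,0],"twist":0},{"jaw":1,"linear":[0,0,0],"twist":0},{"jaw":1,"linear":[0,0,0],"twist":0}]' && python3 -m pendant '[{"jaw":1,"linear":[0,0,-1],"twist":0},{"jaw":1,"linear":[0,0,-3],"twist":0},{"jaw":1,"linear":[0,0,-4],"twist":0},{"jaw":1,"linear":[0,0,-4],"twist":0},{"jaw":1,"linear":[0,0,-4],"twist":0},{"jaw":1,"linear":[0,0,-2],"twist":0},{"jaw":1,"linear":[0,2,0],"twist":0},{"jaw":1,"linear":[0,4,0],"twist":0},{"jaw":1,"linear":[0,4,0],"twist":0},{"jaw":1,"linear":[0,4,0],"twist":0},{"jaw":1,"linear":[0,4,0],"twist":0},{"jaw":1,"linear":[0,3,0],"twist":0}]' && python3 -m pendant '[{"jaw":1,"linear":[0,0,0],"twist":0},{"jaw":1,"linear":[0,0,0],"twist":0},{"jaw":1,"linear":[0,0,0],"twist":0}]'; python3 - <<'E'
from rig import cams
import cv2,numpy as np
t=cams.camera("top")["color"][190:290,130:460]; s=cams.camera("side")["color"][125:390,150:430]
cv2.imwrite("pics/f.png",np.vstack([cv2.resize(t,(660,200)),cv2.resize(s,(422,400)) if 0 else cv2.copyMakeBorder(cv2.resize(s,(422,400)),0,0,0,238,cv2.BORDER_CONSTANT)]))
E
```

```text
time: 27.37
position: [0.5485, 0.3485, 0.0448]
tool_rot: [0.0, 1.0, 0.001, 0.001]
ft_force: [-1.2, -1.5, -4.2]
grip_width: 0.0427
grip_force: 30.0
time: 28.12
position: [0.5473, 0.3482, 0.0435]
tool_rot: [0.0, 1.0, -0.0, -0.0]
ft_force: [0.8, 0.4, -0.0]
grip_width: 0.0858
grip_force: 0.0
time: 29.12
position: [0.5466, 0.5613, 0.2245]
tool_rot: [-0.0, 1.0, 0.001, 0.0]
ft_force: [-0.2, -0.4, 0.3]
grip_width: 0.087
grip_force: 0.0
time: 29.37
position: [0.5471, 0.5574, 0.2235]
tool_rot: [0.0, 1.0, -0.001, -0.0]
ft_force: [0.7, -0.5, 0.1]
grip_width: 0.0869
grip_force: 0.0
```

View pics/f.png

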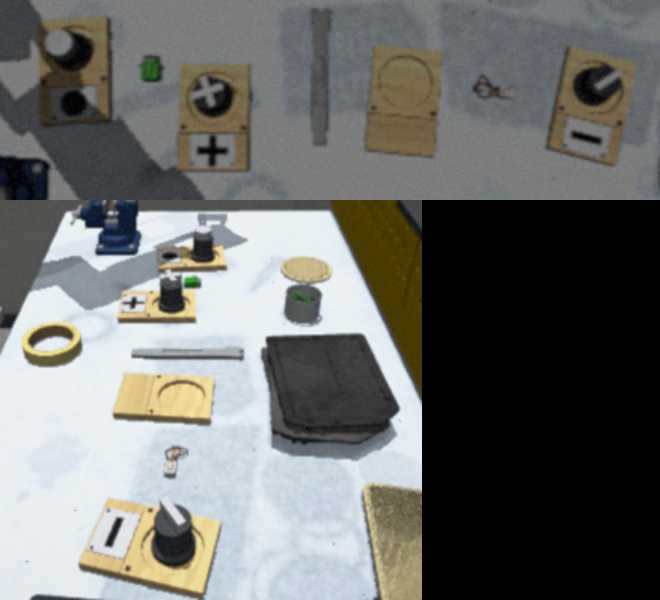

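The picture shows all three punches upright in their matching holders: round (70,48), cross (210,92) and slot (600,82) in the top half. The plain holder (405,80) is empty, and the lever and plugs look undisturbed.

```bash
python3 -c "
from rig import robot; print(robot.hand_in())"
```

```text
the job is handed in; nothing more can be done
None
```

The job is handed in at about 29 s: the final camera views show each punch upright in its matching holder, the plain holder empty, and the lever and both plugs where they lay.

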